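# Seat the sample cup and swing the viscometer head over it

## Task

Gently push the steel sample cup along the counter into the V of the viscometer stand until it rests against both legs, sliding it all the way without gripping, lifting or tipping it. Then push the swung-out viscometer head round on its post until it comes up against its stop above the cup. Leave the other things on the counter where they are.

Things in the scene. Friction and masses are not known exactly. Their poses are not given: they have to be found in the camera images.
- stand: viscometer stand, fixed. Origin: on the counter, on the axis of the brass post (18 mm thick, 200 mm high). -x is its front, z up. Two white legs (16 wide, 18 high) open to the front as a V, each 35 deg from -x; their inner faces, 110 mm long, would meet 57 mm ahead of the post; the mouth is 126 mm wide, 147 mm ahead of it. Between the legs is bare counter, on which the cup slides.
- seat (a point): point on the counter 120 mm in front of the post, on the middle line of the V: the centre of the cup when it touches both legs. Its axes are those of the stand (-x is the front, the side the cup comes from).
- cup: plain round open steel sample cup, 72 mm outside diameter, 60 mm high, about 0.3 kg, loose on the counter in front of the stand. Origin: centre of its underside; z is up.
- head (a joint): swing of the viscometer head about the post, rad. 0: against its stop, exactly above the seat; it grows as the head swings away clockwise seen from above, to the +y side of the stand (up to 2.2). Light friction (1 to 2 N at the head); it stays where it is left.
- head_centre (a point): centre of the underside of the head housing: an upright grey cylinder with an orange band, 86 mm across, 105 to 170 mm above the counter, its axis 120 mm from the post axis. A 24 mm wide bar joins it to a 38 mm sleeve on the post. The spindle under it reaches down to 72 mm above the counter. -x points from the post to the head.
- amber: brown glass bottle with a white cap, 60 mm across, 130 mm high. Bystander, to be left where it stands. Origin: centre of its underside.
- jar: white plastic jar with a blue cap, 64 mm across, 75 mm high. Bystander, to be left where it stands. Origin: centre of its underside.
- vial: small green glass vial with a white cap, 28 mm across, 60 mm high, close beside the stand. Bystander, to be left where it stands. Origin: centre of its underside.
- beaker: clear open beaker, 80 mm across, 90 mm high. Bystander, to be left where it stands. Origin: centre of its underside.
- weight: brass balance weight with a top knob, 38 mm across, 56 mm high. Bystander, to be left where it stands. Origin: centre of its underside.
- timer: yellow bench timer with a dark window, 60 x 70 mm, 24 mm high. Bystander, to be left where it stands. Origin: centre of its underside.
There are look-alikes about, which are no part of the job. Leave any black, green or turquoise look-alike of the cup alone.

How it is judged:
By the outcome, as a careful person would: the job done as asked, in the order asked, and still so for the second after the job is handed in, with the robot touching nothing.
It also fails if it takes over 64 s, if anything falls off the work surface, if the arm or the gripper's body presses on something with over 40 N, if the wrist force passes 120 N, or if a joint passes its speed limit or range.

## Robot

A 6-joint arm with a two-finger parallel gripper is mounted at the origin on the work surface. World frame = base frame: x ahead of the robot, y to its left, z up, the work surface at z = 0. Lengths are in m, angles in rad, forces in N, time in s.
With the tool pointing down it reaches from about 0.425 to 0.95 m from the base axis. Payload 3.5 kg.
Tool frame: the origin (TCP) lies on the mounting face of the last link; the fingertips stand 173 mm ahead of it and the grasp point (between the pads) lies 155 mm ahead of it; z points along the fingers, x is the direction in which the jaws open and shut, and the axes are right-handed (so a half turn about z gives the same grasp; the last joint's range is limited). The gripper opens to 85 mm and grips with 20 to 120 N. Pads are 22 mm wide; open, the fingers measure 114 mm over their backs; the gripper's body (76 mm by 85 mm) begins 54 mm behind the grasp point. The pads swing forward as they close: fully open they stand 13 mm farther back than shut.
Start: joints at [-1.462, 0.286, 1.577, -0, 1.279, -0.15], TCP at [0.173, -0.653, 0.405] pointing down, gripper open.
Joint ranges: [-2.77, 2.77], [-0.9, 2.22], [0.21, 2.48], [-1.53, 4.67], [0.24, 2.81], [-2.84, 2.84]. Speed limits (rad/s): [2.79, 2.79, 3.14, 3.14, 3.14, 3.14].

## Interface

Orientations are given as a unit quaternion [x, y, z, w].
In Python, from plant import get_state, read_camera, sign_off gives the robot as it stands.
- The arm moves only by the shell command python3 -m jog 'ROWS' [FORCE]. ROWS is JSON, a list of rows, each an object of numbers: "grip": the closure, from 0 (fully open) to 1 (shut); "x", "y", "z": the shift along the tool's x, y, z in mm; "rx", "ry", "rz": the turn, a rotation vector about the tool's x, y, z in degrees. A call has 1 to 8 rows; each row shifts and turns the commanded pose from where the row before left it, along the tool's axes as they then stand; what a row does not reach is not made up. A row lasts 1/12 s, in which the tool goes at most 41.7 mm and 7.16 degrees, less where a joint would pass 70% of its speed; a pose out of reach is approached as far as the arm can. A call with a gripper value outside its range is refused whole. The fingers move at their own pace and stop on an object; FORCE is the grip in N (left out, the last holds). Time passes only in rows, so rows that do not move let the fingers close. It gives the time, the measured TCP pose, the force and the opening at its end, in the units of the state.
- get_state(): the state, without advancing time (a new reading comes with each control period).
- read_camera(name): name is "scene" or "top" or "wrist"; returns a dict with "frame" (480x640x3 uint8, red, green, blue), "intrinsics" (3x3 intrinsics, pixels), "R" (3x3) and "t" (3): a world point X has camera coordinates R X + t. Camera axes: x right, y down, z forward; pixel columns grow to the right and rows downward; lengths in m; the calibration is good to about 2 mm. A picture is of the moment at which its call begins. There is no depth.
- sign_off(): hands the job in, once; it reports no verdict.
The state is a dict: "time": time; "qpos": joint angles; "dq": joint speeds; "joint_efforts": joint torques, N m; "eef_pos": TCP position; "tcp_rot": TCP orientation; "contact_force": force on the tool from outside, world axes, zero at the start; "wrist_torque": the same for the moment, N m; "opening": opening from 0.0 (shut) to 1.0 (fully open).
Only numpy, scipy, OpenCV 4.12 (cv2) and the standard library are available. Lean on these libraries where they do the work, as an engineer would, in place of code of your own. Each camera call takes 0.05 s, during which the arm holds its last target.

## Working session

There is one attempt and no reset: what is moved stays moved. The work goes in short steps, Python scripts to look and compute and a shell command to move; the robot and the scene stay as the last step left them, time stands still between calls to the robot, and variables do not carry over. Pictures are saved under pics/ and viewed, and the job is handed in when it is done.

```bash
mkdir -p pics; ls; python3 - <<'E'
from plant import *
import cv2
for n in ["scene","top","wrist"]:
    d=read_camera(n); cv2.imwrite(f"pics/{n}0.png",d["frame"][:,:,::-1]); print(n,d["intrinsics"],d["R"],d["t"])
s=get_state();print(s)
E
```

```text
pics
scene [[576.0648247    0.         318.02345925]
 [  0.         576.0648247  237.37510309]
 [  0.           0.           1.        ]] [[ 0.54964918  0.83531348  0.01171198]
 [ 0.49899659 -0.31703907 -0.80652875]
 [-0.66999118  0.44915211 -0.59107884]] [-0.27944799 -0.21765753  1.84354647]
top [[548.00159707   0.         316.68645286]
 [  0.         548.00159707 234.45081512]
 [  0.           0.           1.        ]] [[-0.02619563 -0.99959745  0.01089624]
 [-0.98828378  0.02425655 -0.1506877 ]
 [ 0.15036273 -0.01471594 -0.98852137]] [-0.01921605  0.56139519  1.43205106]
wrist [[404.73337596   0.         315.49207832]
 [  0.         404.73337596 241.80798708]
 [  0.           0.           1.        ]] [[ 0.25565625 -0.96676254 -0.00317495]
 [-0.91982145 -0.24425121  0.30703394]
 [-0.2976044  -0.07557476 -0.95169327]] [-0.67386216 -0.04065772  0.38132004]
{'time': 0.15, 'qpos': array([-1.46199097e+00,  2.87007761e-01,  1.57779504e+00, -1.58644955e-06,
        1.27859091e+00, -1.50041698e-01]), 'dq': array([ 0.00166165, -0.00166962, -0.00476613, -0.00090199, -0.0002492 ,
       -0.00020911]), 'joint_efforts': array([ 4.32101897e-04, -4.06602502e+01, -2.93143272e+01, -1.76432254e-04,
        3.91366339e-03,  4.26474898e-06]), 'eef_pos': array([ 0.17275869, -0.65233157,  0.40365898]), 'tcp_rot': array([ 7.92453661e-01, -6.09931458e-01, -6.24054907e-04, -6.49237412e-04]), 'contact_force': array([-0.14099969, -0.56217534,  0.05026042]), 'wrist_torque': array([-2.75080254e-02,  4.79468872e-05, -3.97299698e-02]), 'opening': 1.0019045791672159}
```

View pics/scene0.png

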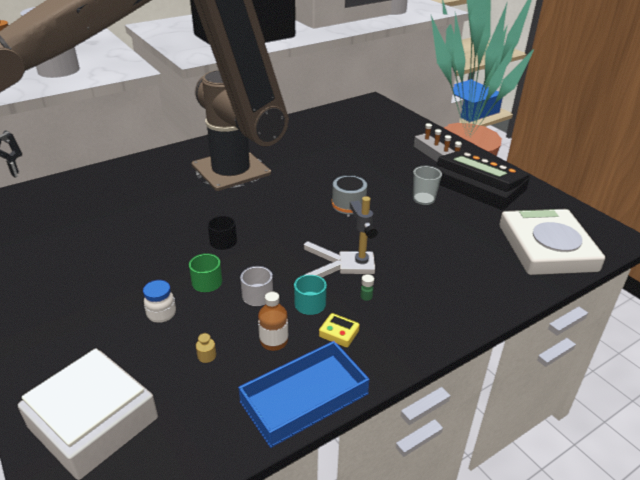

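View pics/top0.png

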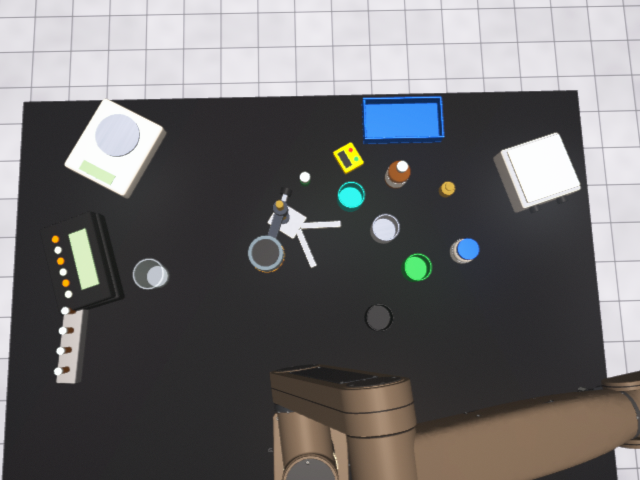

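The scene view shows the steel cup at (257,286) and the head at (350,195); in the top view they are at (385,228) and (266,253). These could be mistaken for the cup in the top view: black cup (378,317), green cup (417,267), turquoise cup (351,195), beaker (151,274) and the grey head (266,253). The plain steel one at (385,228) fits the description, so I'll check it in a close crop.

```bash
cat > h.py <<'E'
import numpy as np, cv2
from plant import *
def ray(d,u,v):
    K,R,t=map(np.array,(d["intrinsics"],d["R"],d["t"]))
    return -R.T@t, R.T@np.linalg.solve(K,[u,v,1.])
def pt(d,u,v,z):
    c,r=ray(d,u,v); return c+r*(z-c[2])/r[2]
def proj(d,X):
    p=np.array(d["intrinsics"])@(np.array(d["R"])@np.array(X)+d["t"]); return p[:2]/p[2]
def crop(d,name,u0,v0,u1,v1,s):
    f=np.ascontiguousarray(d["frame"][v0:v1,u0:u1,::-1]); cv2.imwrite("pics/"+name,cv2.resize(f,None,fx=s,fy=s,interpolation=cv2.INTER_CUBIC))
E
python3 - <<'E'
from h import *
d=read_camera("top"); crop(d,"topc.png",230,140,430,290,4)
d=read_camera("scene"); crop(d,"scc.png",190,160,390,310,4)
E
```

```text
(no output)
```

View pics/topc.png

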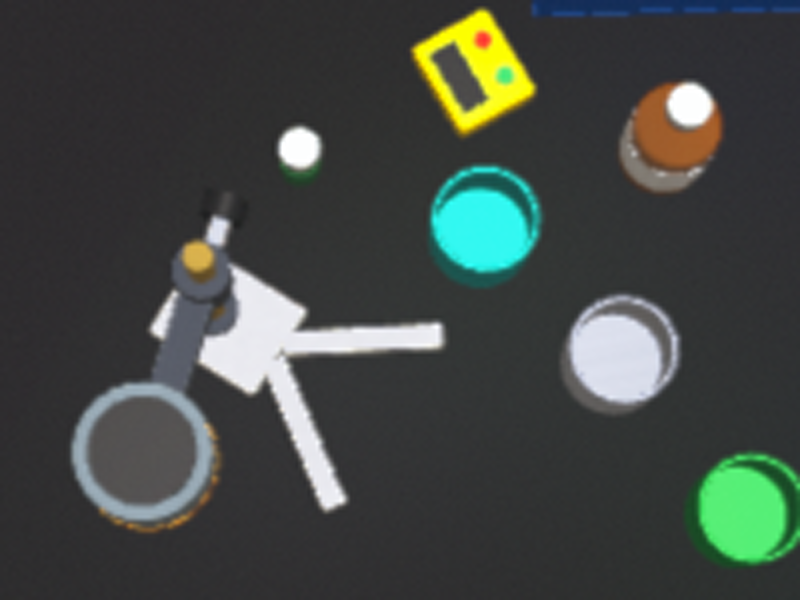

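View pics/scc.png

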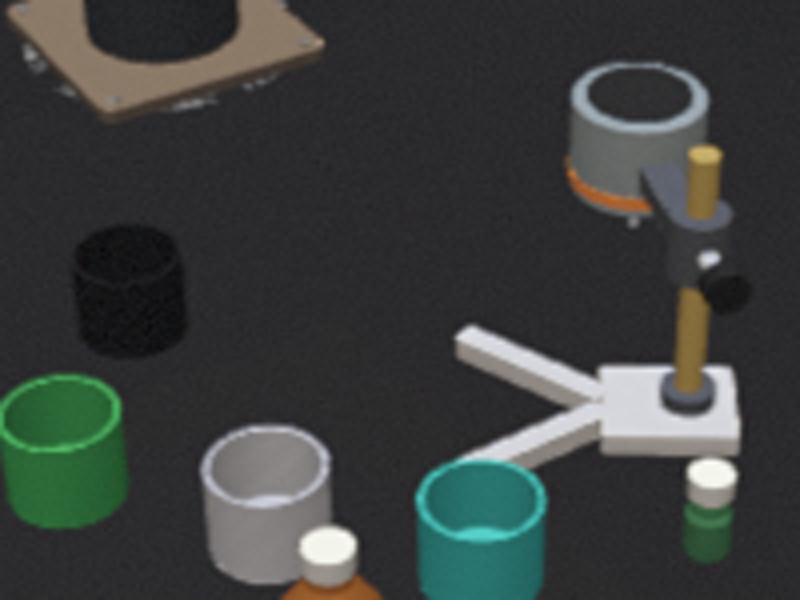

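The crop confirms the choice: the plain steel cup is at (385,227) in the top view. The V opens to the right and slightly down in the image. Next I measure.

```bash
cat >> h.py <<'E'
def circ(P):
    P=np.array(P)[:,:2]; A=np.c_[2*P,np.ones(len(P))]; s=np.linalg.lstsq(A,(P**2).sum(1),rcond=None)[0]
    return s[:2],np.sqrt(s[2]+s[:2]@s[:2])
E
cat > m.py <<'E'
from h import *
d=read_camera("top"); f=d["frame"]; hsv=cv2.cvtColor(f,cv2.COLOR_RGB2HSV)
def blob(m,near,minA=8):
    n,l,st,c=cv2.connectedComponentsWithStats(m.astype(np.uint8)); 
    i=min([i for i in range(1,n) if st[i,4]>=minA],key=lambda i:np.hypot(*(c[i]-near))); return l==i,c[i],st[i]
H,S,V=[hsv[...,i].astype(int) for i in range(3)]
# cup
m,c,st=blob((V>75)&(S<60),(385,228)); k=cv2.findContours(m.astype(np.uint8),0,1)[0]; k=max(k,key=len)[:,0]
h=cv2.convexHull(k)[:,0]
# hull covers rim & outer wall; use upper (away from the shift) part : rim lies up-right
print("cup st",st,c)
r=[pt(d,u,v,.06) for u,v in h]
x=[p for p,(u,v) in zip(r,h) if (u-c[0])*.5-(v-c[1])>-4]
print("cup rim fit",circ(x),len(x))
# legs
m,c,st=blob((V>150)&(S<40),(300,228),200); print("stand",st)
k=max(cv2.findContours(m.astype(np.uint8),0,1)[0],key=len)
ap=cv2.approxPolyDP(k,2,True)[:,0]
for u,v in ap: print(u,v,pt(d,u,v,.018).round(4)[:2])
for n,mm,near,z in [("vial",(V>170)&(S<40),(304,177),.06),("teal",(H>80)&(H<95)&(S>120)&(V>60),(351,195),.03),("green",(H>50)&(H<75)&(S>100)&(V>60),(417,267),.03),("amber",(H<15)&(S>120)&(V>80),(397,175),.09),("timer",(H>22)&(H<35)&(S>150),(348,158),.024),("post",(H>15)&(H<27)&(S>100),(279,204),.2)]:
    m,c,st=blob(mm,near); print(n,c.round(1),st,pt(d,*c,z).round(3))
# jar / black approx
print("jar",pt(d,467,249,.075),"black",pt(d,379,317,.06),"head",pt(d,230+142/4,140+452/4,.17),"beaker",pt(d,151,274,.09))
E
python3 m.py
```

```text
cup st [370 213  30  31 703] [384.6116643  227.93029872]
cup rim fit (array([ 0.57379157, -0.21711538]), np.float64(0.037968746422593326)) 12
stand [280 206  61  62 892]
287 206 [0.6458 0.0459]
289 220 [0.6065 0.0411]
281 224 [0.5959 0.0633]
280 230 [0.5793 0.0663]
291 237 [0.5592 0.0366]
296 234 [0.5671 0.0227]
311 267 [ 0.4756 -0.0161]
315 262 [ 0.4889 -0.0273]
301 229 [0.5806 0.0088]
339 226 [ 0.5864 -0.0957]
340 222 [ 0.5975 -0.0988]
304 223 [5.971e-01 2.000e-04]
305 217 [ 0.6138 -0.003 ]
vial [304.5 176.5] [300 172  10  10  82] [ 0.717 -0.004  0.06 ]
teal [350.5 195.7] [337 181  28  31 683] [ 0.668 -0.129  0.03 ]
green [416.4 267.2] [401 253  32  29 720] [ 0.467 -0.3    0.03 ]
amber [397.8 173.1] [389 161  22  21 266] [ 0.713 -0.252  0.09 ]
timer [348.5 157.5] [333 142  31  32 447] [ 0.778 -0.128  0.024]
post [279.2 204.6] [276 200   8  10  62] [0.612 0.058 0.2  ]
jar [ 0.50743726 -0.4269825   0.075     ] black [ 0.33686532 -0.18963496  0.06      ] head [0.49863819 0.09455049 0.17      ] beaker [0.4613061  0.39513015 0.09      ]
```

```bash
R='{"rz":-7}'; python3 -m jog '[{"rz":-7,"grip":0.53},{"rz":-7,"grip":0.53},{"rz":-7,"grip":0.53},{"rz":-7,"grip":0.53},{"rz":-7,"grip":0.53},{"rz":-7,"grip":0.53},{"rz":-7,"grip":0.53},{"rz":-7,"grip":0.53}]' 20
python3 -m jog '[{"rz":-7},{"rz":-7},{"rz":-7},{"rz":-7},{"rz":-7},{"rz":-7},{"rz":-7},{}]'
```

```text
$[0]: bad value
$[0]: bad value
```

```bash
python3 - <<'E'
from h import *
d=read_camera("scene"); f=d["frame"]; hsv=cv2.cvtColor(f,cv2.COLOR_RGB2HSV).astype(int)
# cup in scene: rim left/right/top from crop -> rim ellipse points at z=.06
pts=[(203,468),(331,468),(266,427),(240,432),(295,432),(222,442),(315,443)]
print(circ([pt(d,190+u/4,160+v/4,.06) for u,v in pts]))
# lower outline at base z=0
pts=[(213,557),(322,552),(266,580),(240,573),(300,572)]
print(circ([pt(d,190+u/4,160+v/4,0) for u,v in pts]))
print("amber scene base", pt(d,273,345,0))
E
```

```text
(array([ 0.57833687, -0.21609822]), np.float64(0.03637509464008164))
(array([ 0.57246698, -0.21458243]), np.float64(0.03428902795229909))
amber scene base [ 0.73184125 -0.26259965  0.        ]
```

```bash
python3 -m jog '[{"x":0,"y":0,"z":0,"rx":0,"ry":0,"rz":-7,"grip":0.53}]' 20; python3 -m jog --help | head
```

```text
time: 0.43
eef_pos: [0.1728, -0.6525, 0.4046]
tcp_rot: [0.829, -0.56, -0.0, -0.0]
contact_force: [0.7, 0.3, 0.2]
opening: 0.884invalid input: not JSON, or not a number
```

```bash
python3 -m jog '[{"x":0,"y":0,"z":0,"rx":0,"ry":0,"rz":-7,"grip":0.53},{"x":0,"y":0,"z":0,"rx":0,"ry":0,"rz":-7,"grip":0.53},{"x":0,"y":0,"z":0,"rx":0,"ry":0,"rz":-7,"grip":0.53},{"x":0,"y":0,"z":0,"rx":0,"ry":0,"rz":-7,"grip":0.53},{"x":0,"y":0,"z":0,"rx":0,"ry":0,"rz":-7,"grip":0.53},{"x":0,"y":0,"z":0,"rx":0,"ry":0,"rz":-7,"grip":0.53},{"x":0,"y":0,"z":0,"rx":0,"ry":0,"rz":-7,"grip":0.53}]'
python3 -m jog '[{"x":0,"y":0,"z":0,"rx":0,"ry":0,"rz":-7,"grip":0.53},{"x":0,"y":0,"z":0,"rx":0,"ry":0,"rz":-7,"grip":0.53},{"x":0,"y":0,"z":0,"rx":0,"ry":0,"rz":-7,"grip":0.53},{"x":0,"y":0,"z":0,"rx":0,"ry":0,"rz":-7,"grip":0.53},{"x":0,"y":0,"z":0,"rx":0,"ry":0,"rz":-7,"grip":0.53},{"x":0,"y":0,"z":0,"rx":0,"ry":0,"rz":-7,"grip":0.53},{"x":0,"y":0,"z":0,"rx":0,"ry":0,"rz":-7,"grip":0.53}]'
```

```text
time: 1.02
eef_pos: [0.1728, -0.6525, 0.4047]
tcp_rot: [0.987, -0.164, -0.0, -0.0]
contact_force: [0.2, 0.2, -0.4]
opening: 0.47
time: 1.6
eef_pos: [0.1728, -0.6525, 0.4047]
tcp_rot: [0.966, 0.26, -0.0, -0.0]
contact_force: [0.2, -1.6, 0.4]
opening: 0.47
```

```bash
for i in 1 2; do :; done; python3 -m jog '[{"x":35,"y":-7.6,"z":0,"rx":0,"ry":0,"rz":0,"grip":0.53},{"x":35,"y":-7.6,"z":0,"rx":0,"ry":0,"rz":0,"grip":0.53},{"x":35,"y":-7.6,"z":0,"rx":0,"ry":0,"rz":0,"grip":0.53},{"x":35,"y":-7.6,"z":0,"rx":0,"ry":0,"rz":0,"grip":0.53},{"x":35,"y":-7.6,"z":0,"rx":0,"ry":0,"rz":0,"grip":0.53},{"x":35,"y":-7.6,"z":0,"rx":0,"ry":0,"rz":0,"grip":0.53},{"x":35,"y":-7.6,"z":0,"rx":0,"ry":0,"rz":0,"grip":0.53},{"x":35,"y":-7.6,"z":0,"rx":0,"ry":0,"rz":0,"grip":0.53}]'
python3 -m jog '[{"x":35,"y":-7.6,"z":0,"rx":0,"ry":0,"rz":0,"grip":0.53},{"x":35,"y":-7.6,"z":0,"rx":0,"ry":0,"rz":0,"grip":0.53},{"x":35,"y":-7.6,"z":0,"rx":0,"ry":0,"rz":0,"grip":0.53},{"x":35,"y":-7.6,"z":0,"rx":0,"ry":0,"rz":0,"grip":0.53},{"x":35,"y":-7.6,"z":0,"rx":0,"ry":0,"rz":0,"grip":0.53},{"x":35,"y":-7.6,"z":0,"rx":0,"ry":0,"rz":0,"grip":0.53},{"x":35,"y":-7.6,"z":0,"rx":0,"ry":0,"rz":0,"grip":0.53},{"x":20,"y":-7.6,"z":0,"rx":0,"ry":0,"rz":0,"grip":0.53}]'
```

```text
time: 2.27
eef_pos: [0.3865, -0.4591, 0.4049]
tcp_rot: [0.966, 0.257, 0.0, 0.0]
contact_force: [0.7, -0.8, -0.3]
opening: 0.469
time: 2.93
eef_pos: [0.5872, -0.2735, 0.4048]
tcp_rot: [0.966, 0.258, 0.001, -0.0]
contact_force: [-0.2, 0.2, -0.1]
opening: 0.472
```

```bash
python3 -m jog '[{"x":18,"y":0,"z":0,"rx":0,"ry":0,"rz":0,"grip":0.53},{"x":0,"y":0,"z":25,"rx":0,"ry":0,"rz":0,"grip":0.53},{"x":0,"y":0,"z":25,"rx":0,"ry":0,"rz":0,"grip":0.53},{"x":0,"y":0,"z":25,"rx":0,"ry":0,"rz":0,"grip":0.53},{"x":0,"y":0,"z":25,"rx":0,"ry":0,"rz":0,"grip":0.53},{"x":0,"y":0,"z":25,"rx":0,"ry":0,"rz":0,"grip":0.53},{"x":0,"y":0,"z":20,"rx":0,"ry":0,"rz":0,"grip":0.53}]'
python3 - <<'E'
from h import *
for n in ["wrist","scene","top"]:
    d=read_camera(n); cv2.imwrite(f"pics/{n}1.png",d["frame"][:,:,::-1])
    if n=="wrist":print(proj(d,[.575,-.216,.06]))
E
```

```text
time: 3.52
eef_pos: [0.6003, -0.2666, 0.2575]
tcp_rot: [0.966, 0.257, -0.001, -0.001]
contact_force: [0.9, -0.2, -0.7]
opening: 0.477
[325.65513872 169.15248764]
```

View pics/wrist1.png

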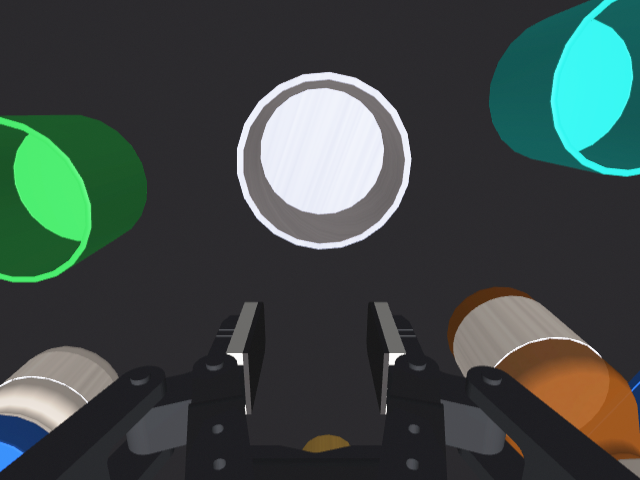

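View pics/scene1.png

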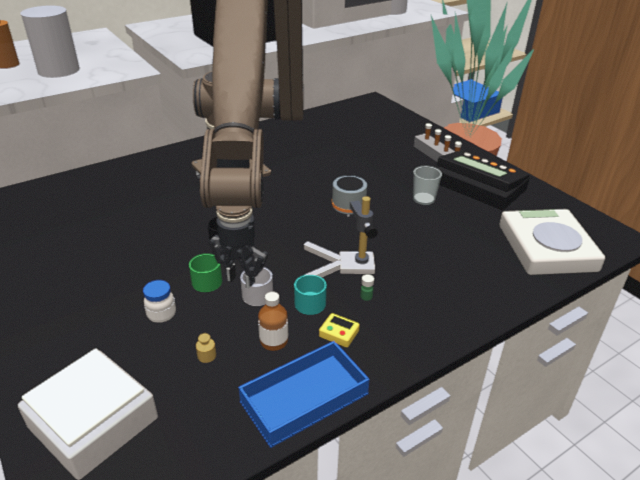

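The wrist view shows the steel cup's rim centred at (325,160), straight ahead of the finger gap centred near (318,350). The green, turquoise, amber and jar are all clear to the sides. I'll descend behind the cup.

```bash
python3 -m jog '[{"x":0,"y":0,"z":15,"rx":0,"ry":0,"rz":0,"grip":0.53},{"x":0,"y":0,"z":15,"rx":0,"ry":0,"rz":0,"grip":0.53},{"x":0,"y":0,"z":15,"rx":0,"ry":0,"rz":0,"grip":0.53},{"x":0,"y":0,"z":12,"rx":0,"ry":0,"rz":0,"grip":0.53},{"x":0,"y":0,"z":9,"rx":0,"ry":0,"rz":0,"grip":0.53},{"x":0,"y":0,"z":4,"rx":0,"ry":0,"rz":0,"grip":0.53},{"x":0,"y":0,"z":0,"rx":0,"ry":0,"rz":0,"grip":0.53}]'
```

```text
time: 4.25
eef_pos: [0.6002, -0.2667, 0.1879]
tcp_rot: [0.966, 0.257, -0.001, -0.001]
contact_force: [0.2, -0.2, -0.5]
opening: 0.472
```

```bash
python3 -m jog '[{"x":0,"y":-4,"z":0,"rx":0,"ry":0,"rz":0,"grip":0.53},{"x":0,"y":-4,"z":0,"rx":0,"ry":0,"rz":0,"grip":0.53},{"x":0,"y":-4,"z":0,"rx":0,"ry":0,"rz":0,"grip":0.53},{"x":0,"y":-4,"z":0,"rx":0,"ry":0,"rz":0,"grip":0.53},{"x":0,"y":-4,"z":0,"rx":0,"ry":0,"rz":0,"grip":0.53},{"x":0,"y":-4,"z":0,"rx":0,"ry":0,"rz":0,"grip":0.53},{"x":0,"y":-4,"z":0,"rx":0,"ry":0,"rz":0,"grip":0.53},{"x":0,"y":-4,"z":0,"rx":0,"ry":0,"rz":0,"grip":0.53}]'
python3 - <<'E'
from h import *
d=read_camera("wrist"); cv2.imwrite("pics/wrist2.png",d["frame"][:,:,::-1])
E
```

```text
time: 4.92
eef_pos: [0.5849, -0.2392, 0.1905]
tcp_rot: [0.966, 0.258, 0.001, 0.001]
contact_force: [1.4, -2.2, 0.7]
opening: 0.468
```

View pics/wrist2.png

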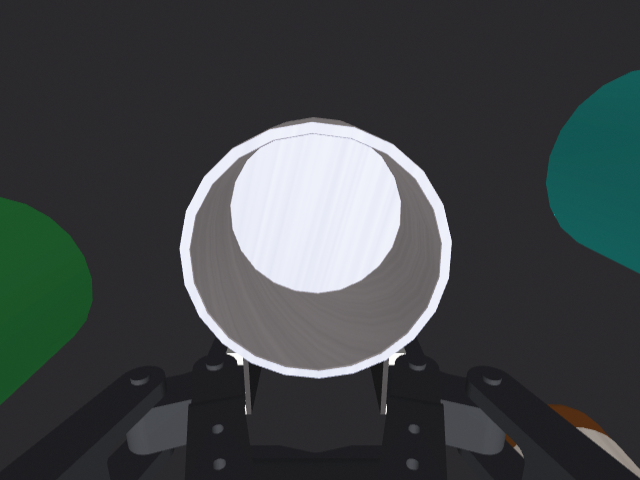

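The cup's rim, centred at (316,250), is nestled evenly against both fingers, and the push force is about 2.6 N. I'll continue.

```bash
python3 -m jog '[{"x":0,"y":-5,"z":0,"rx":0,"ry":0,"rz":0,"grip":0.53},{"x":0,"y":-5,"z":0,"rx":0,"ry":0,"rz":0,"grip":0.53},{"x":0,"y":-5,"z":0,"rx":0,"ry":0,"rz":0,"grip":0.53},{"x":0,"y":-5,"z":0,"rx":0,"ry":0,"rz":0,"grip":0.53},{"x":0,"y":-5,"z":0,"rx":0,"ry":0,"rz":0,"grip":0.53},{"x":0,"y":-5,"z":0,"rx":0,"ry":0,"rz":0,"grip":0.53},{"x":0,"y":-5,"z":0,"rx":0,"ry":0,"rz":0,"grip":0.53},{"x":0,"y":-4,"z":0,"rx":0,"ry":0,"rz":0,"grip":0.53}]'
python3 - <<'E'
from h import *
d=read_camera("wrist"); cv2.imwrite("pics/wrist3.png",d["frame"][:,:,::-1])
m=(d["frame"].min(2)>190).astype(np.uint8); m[330:]=0
c=max(cv2.findContours(m,0,1)[0],key=len)[:,0]; c=c[(c[:,1]<325)]
print(circ([pt(d,u,v,.06) for u,v in c if v>150]))
E
```

```text
time: 5.63
eef_pos: [0.5654, -0.2051, 0.1902]
tcp_rot: [0.966, 0.257, 0.0, 0.001]
contact_force: [2.1, -3.5, 3.6]
opening: 0.468
(array([ 0.54295091, -0.16747437]), np.float64(0.03014708565501557))
```

```bash
python3 -m jog '[{"x":-1.5,"y":-4.75,"z":0,"rx":0,"ry":0,"rz":2.14,"grip":0.53},{"x":-1.5,"y":-4.75,"z":0,"rx":0,"ry":0,"rz":2.14,"grip":0.53},{"x":-1.5,"y":-4.75,"z":0,"rx":0,"ry":0,"rz":2.14,"grip":0.53},{"x":-1.5,"y":-4.75,"z":0,"rx":0,"ry":0,"rz":2.14,"grip":0.53},{"x":-1.5,"y":-4.75,"z":0,"rx":0,"ry":0,"rz":2.14,"grip":0.53},{"x":-1.5,"y":-4.75,"z":0,"rx":0,"ry":0,"rz":2.14,"grip":0.53},{"x":-1.5,"y":-4.75,"z":0,"rx":0,"ry":0,"rz":2.14,"grip":0.53},{"x":-1.5,"y":-4.75,"z":0,"rx":0,"ry":0,"rz":2.14,"grip":0.53}]'
python3 -m jog '[{"x":-1.5,"y":-4.75,"z":0,"rx":0,"ry":0,"rz":2.14,"grip":0.53},{"x":-1.5,"y":-4.75,"z":0,"rx":0,"ry":0,"rz":2.14,"grip":0.53},{"x":-1.5,"y":-4.75,"z":0,"rx":0,"ry":0,"rz":2.14,"grip":0.53},{"x":-1.5,"y":-4.75,"z":0,"rx":0,"ry":0,"rz":2.14,"grip":0.53},{"x":-1.5,"y":-4.75,"z":0,"rx":0,"ry":0,"rz":2.14,"grip":0.53},{"x":-1.5,"y":-4.75,"z":0,"rx":0,"ry":0,"rz":2.14,"grip":0.53},{"x":-1.5,"y":-4.75,"z":0,"rx":0,"ry":0,"rz":2.14,"grip":0.53},{"x":-1.5,"y":-4.75,"z":0,"rx":0,"ry":0,"rz":2.14,"grip":0.53}]'
python3 - <<'E'
from h import *
for n in ["wrist","top"]:
    d=read_camera(n); cv2.imwrite(f"pics/{n}4.png",d["frame"][:,:,::-1])
crop(d,"top4c.png",230,140,430,290,4)
E
```

```text
time: 6.35
eef_pos: [0.5398, -0.1749, 0.1899]
tcp_rot: [0.994, 0.11, -0.0, 0.0]
contact_force: [0.9, -3.9, 4.6]
opening: 0.469
time: 7.02
eef_pos: [0.5243, -0.1384, 0.1899]
tcp_rot: [0.999, -0.039, -0.001, 0.0]
contact_force: [-0.3, -4.9, 4.7]
opening: 0.47
```

View pics/wrist4.png

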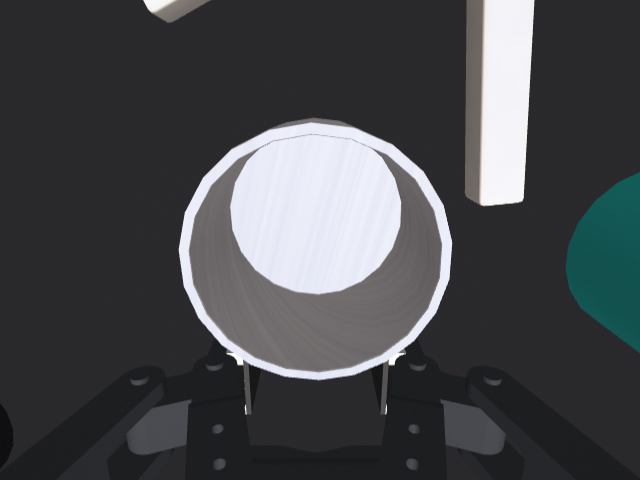

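View pics/top4c.png

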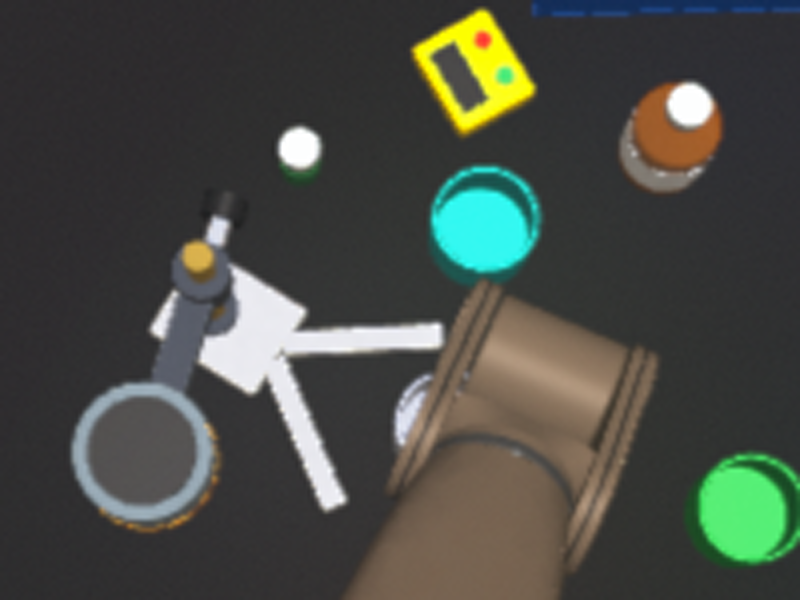

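The cup is still cradled with its rim at (316,250). Both leg ends are ahead of it, at (170,15) and (495,200), and clear. I'll carry on round the arc.

```bash
python3 -m jog '[{"x":-1.5,"y":-4.75,"z":0,"rx":0,"ry":0,"rz":2.14,"grip":0.53},{"x":-1.5,"y":-4.75,"z":0,"rx":0,"ry":0,"rz":2.14,"grip":0.53},{"x":-1.5,"y":-4.75,"z":0,"rx":0,"ry":0,"rz":2.14,"grip":0.53},{"x":-1.5,"y":-4.75,"z":0,"rx":0,"ry":0,"rz":2.14,"grip":0.53},{"x":-1.5,"y":-4.75,"z":0,"rx":0,"ry":0,"rz":2.14,"grip":0.53},{"x":-1.5,"y":-4.75,"z":0,"rx":0,"ry":0,"rz":2.14,"grip":0.53},{"x":-1.5,"y":-4.75,"z":0,"rx":0,"ry":0,"rz":2.14,"grip":0.53},{"x":-1.5,"y":-4.75,"z":0,"rx":0,"ry":0,"rz":2.14,"grip":0.53}]'
python3 - <<'E'
from h import *
d=read_camera("wrist"); cv2.imwrite("pics/wrist5.png",d["frame"][:,:,::-1])
E
```

```text
time: 7.78
eef_pos: [0.5201, -0.0988, 0.1893]
tcp_rot: [0.982, -0.187, -0.002, 0.0]
contact_force: [-1.9, -4.6, 5.0]
opening: 0.47
```

View pics/wrist5.png

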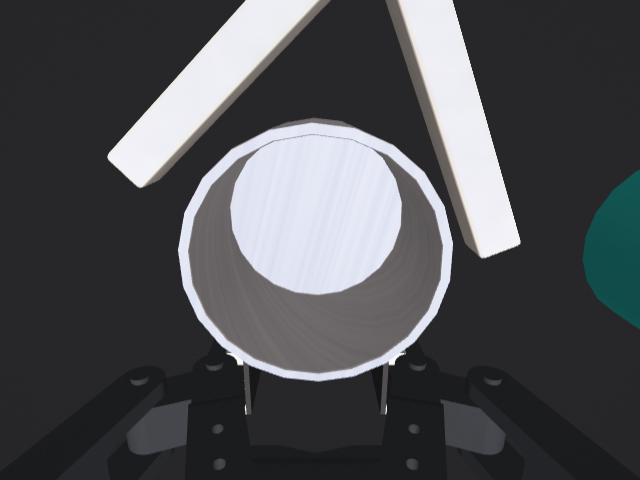

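```bash
python3 -m jog '[{"x":-1.5,"y":-4,"z":0,"rx":0,"ry":0,"rz":2.4,"grip":0.53},{"x":-1.5,"y":-4,"z":0,"rx":0,"ry":0,"rz":2.4,"grip":0.53},{"x":-1.5,"y":-3,"z":0,"rx":0,"ry":0,"rz":2.4,"grip":0.53},{"x":-1.5,"y":-2,"z":0,"rx":0,"ry":0,"rz":2.4,"grip":0.53}]'
python3 -m jog '[{"x":0,"y":-1.5,"z":0,"rx":0,"ry":0,"rz":0,"grip":0.53},{"x":0,"y":-1.5,"z":0,"rx":0,"ry":0,"rz":0,"grip":0.53}]'
python3 - <<'E'
from h import *
d=read_camera("wrist"); cv2.imwrite("pics/wrist6.png",d["frame"][:,:,::-1])
E
```

```text
time: 8.17
eef_pos: [0.5199, -0.0842, 0.189]
tcp_rot: [0.963, -0.268, -0.002, 0.0]
contact_force: [-1.8, -3.1, 3.3]
opening: 0.468
time: 8.33
eef_pos: [0.5214, -0.0817, 0.1889]
tcp_rot: [0.964, -0.267, -0.002, -0.0]
contact_force: [-1.7, -2.6, 3.3]
opening: 0.47
```

View pics/wrist6.png

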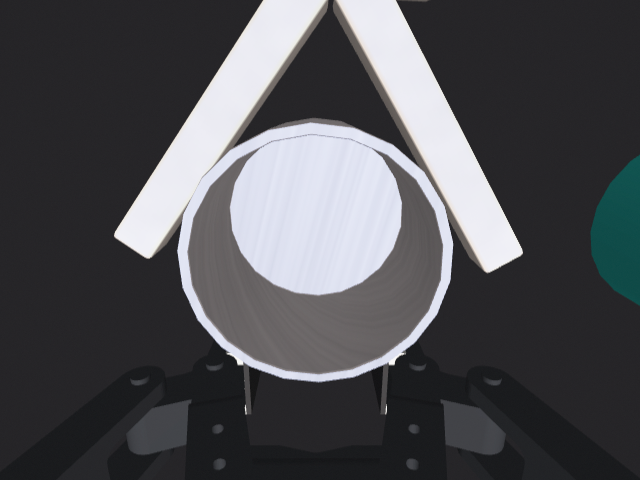

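The legs now look symmetric about the cup, at (150,245) and (490,260), with a few mm left to go. I'll creep forward on force.

```bash
for i in 1; do python3 -m jog '[{"x":0,"y":-1.5,"z":0,"rx":0,"ry":0,"rz":0,"grip":0.53},{"x":0,"y":-1.5,"z":0,"rx":0,"ry":0,"rz":0,"grip":0.53}]'; python3 -m jog '[{"x":0,"y":-1,"z":0,"rx":0,"ry":0,"rz":0,"grip":0.53}]'; python3 -m jog '[{"x":0,"y":-1,"z":0,"rx":0,"ry":0,"rz":0,"grip":0.53}]';done
```

```text
time: 8.55
eef_pos: [0.5233, -0.079, 0.189]
tcp_rot: [0.963, -0.268, -0.001, -0.0]
contact_force: [-1.1, -1.9, 0.9]
opening: 0.471
time: 8.63
eef_pos: [0.524, -0.078, 0.189]
tcp_rot: [0.963, -0.268, -0.001, -0.0]
contact_force: [-0.8, -1.6, 0.1]
opening: 0.472
time: 8.72
eef_pos: [0.5246, -0.0771, 0.1891]
tcp_rot: [0.963, -0.268, -0.001, -0.0]
contact_force: [-1.3, -1.2, -0.6]
opening: 0.471
```

```bash
for i in 1; do python3 -m jog '[{"x":0,"y":-1,"z":0,"rx":0,"ry":0,"rz":0,"grip":0.53}]'; python3 -m jog '[{"x":0,"y":-1,"z":0,"rx":0,"ry":0,"rz":0,"grip":0.53}]'; python3 -m jog '[{"x":0,"y":-1,"z":0,"rx":0,"ry":0,"rz":0,"grip":0.53}]';python3 -m jog '[{"x":0,"y":0,"z":0,"rx":0,"ry":0,"rz":0,"grip":0.53}]';done
python3 - <<'E'
from h import *
d=read_camera("wrist"); cv2.imwrite("pics/wrist7.png",d["frame"][:,:,::-1])
E
```

```text
time: 8.8
eef_pos: [0.5251, -0.0764, 0.1892]
tcp_rot: [0.963, -0.268, -0.0, -0.0]
contact_force: [0.3, -0.8, -0.6]
opening: 0.472
time: 8.88
eef_pos: [0.5257, -0.0755, 0.1893]
tcp_rot: [0.963, -0.268, -0.0, -0.0]
contact_force: [-0.4, -0.4, -0.9]
opening: 0.468
time: 8.97
eef_pos: [0.5263, -0.0749, 0.1895]
tcp_rot: [0.963, -0.268, -0.0, 0.0]
contact_force: [-1.4, -3.2, -0.0]
opening: 0.469
time: 9.05
eef_pos: [0.5264, -0.075, 0.1897]
tcp_rot: [0.963, -0.268, -0.0, 0.0]
contact_force: [-0.7, -1.2, -0.5]
opening: 0.468
```

View pics/wrist7.png

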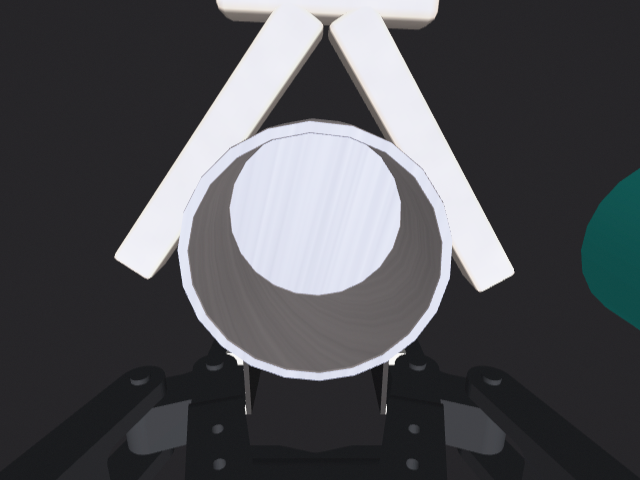

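```bash
for i in 1; do python3 -m jog '[{"x":0,"y":-1,"z":0,"rx":0,"ry":0,"rz":0,"grip":0.53}]'; python3 -m jog '[{"x":0,"y":-1,"z":0,"rx":0,"ry":0,"rz":0,"grip":0.53}]'; python3 -m jog '[{"x":0,"y":-1,"z":0,"rx":0,"ry":0,"rz":0,"grip":0.53}]';done
```

```text
time: 9.18
eef_pos: [0.5268, -0.0744, 0.1898]
tcp_rot: [0.963, -0.268, 0.0, 0.001]
contact_force: [-2.5, -4.9, 0.8]
opening: 0.47
time: 9.27
eef_pos: [0.5274, -0.074, 0.19]
tcp_rot: [0.964, -0.268, 0.0, 0.001]
contact_force: [-3.8, -7.3, 0.8]
opening: 0.47
time: 9.35
eef_pos: [0.5279, -0.0735, 0.1902]
tcp_rot: [0.964, -0.267, -0.0, 0.002]
contact_force: [-5.5, -9.9, 2.8]
opening: 0.47
```

The force rose steadily to 11 N straight against the push, so the cup is against the legs. I'll back off and check.

```bash
python3 -m jog '[{"x":0,"y":3,"z":0,"rx":0,"ry":0,"rz":0,"grip":0.53},{"x":0,"y":6,"z":0,"rx":0,"ry":0,"rz":0,"grip":0.53},{"x":0,"y":10,"z":0,"rx":0,"ry":0,"rz":0,"grip":0.53},{"x":0,"y":10,"z":0,"rx":0,"ry":0,"rz":0,"grip":0.53},{"x":0,"y":10,"z":0,"rx":0,"ry":0,"rz":0,"grip":0.53},{"x":0,"y":0,"z":-30,"rx":0,"ry":0,"rz":0,"grip":0.53},{"x":0,"y":0,"z":-30,"rx":0,"ry":0,"rz":0,"grip":0.53},{"x":0,"y":0,"z":-30,"rx":0,"ry":0,"rz":0,"grip":0.53}]'
python3 - <<'E'
from h import *
d=read_camera("wrist"); cv2.imwrite("pics/wrist8.png",d["frame"][:,:,::-1])
d=read_camera("scene");crop(d,"scc8.png",230,160,430,310,4)
E
```

```text
time: 10.02
eef_pos: [0.5068, -0.1066, 0.28]
tcp_rot: [0.963, -0.269, -0.001, -0.0]
contact_force: [0.6, -0.1, 0.3]
opening: 0.468
```

View pics/wrist8.png

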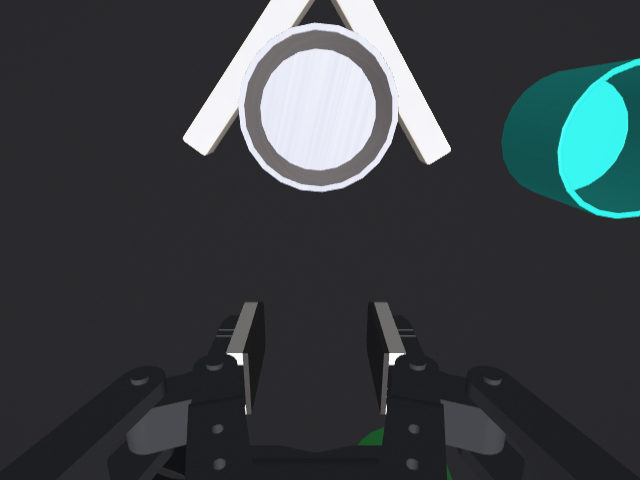

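View pics/scc8.png

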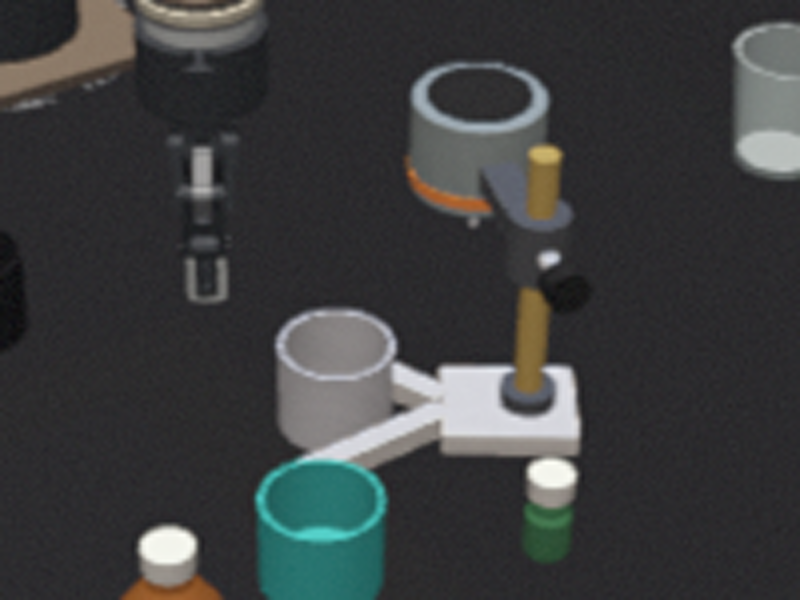

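The wrist view shows the cup, rim centred at (320,107), between both legs, whose tips are near (200,145) and (435,155). The scene view shows it upright. Next I'll measure the gap to each leg.

```bash
python3 - <<'E'
from h import *
d=read_camera("wrist"); f=d["frame"]
crop(d,"w8c.png",170,0,470,200,2.6)
m=(f.min(2)>170).astype(np.uint8); m[230:]=0
# bottom arc of rim outer
P=[]
for a in np.radians(np.arange(20,161,5)):
    for r in range(110,60,-1):
        u,v=320+r*np.cos(a),107+r*np.sin(a)
        if m[int(round(v)),int(round(u))]: P.append((u,v));break
P=[p for p in P if np.hypot(p[0]-320,p[1]-107)<92]
c,r=circ([pt(d,u,v,.06) for u,v in P]);print("cup",c,r)
E
```

```text
cup [ 0.5476579  -0.03982027] 0.03559339907162629
```

View pics/w8c.png

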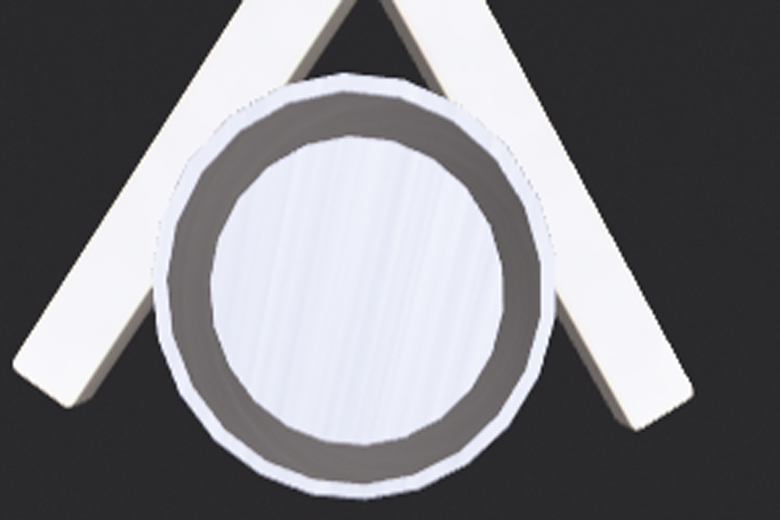

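```bash
python3 - <<'E'
from h import *
d=read_camera("wrist"); c=np.array([.54766,-.03982])
L=[]
for (a,b) in [((72,404),(350,0)),((630,425),(392,0))]:
    A,B=[pt(d,170+u/2.6,v/2.6,.018)[:2] for u,v in (a,b)]
    t=(B-A)/np.linalg.norm(B-A); n=np.array([-t[1],t[0]]); print(A,B,np.degrees(np.arctan2(*t[::-1])),abs(n@(c-A))); L.append((A,t))
(A,t),(B,s)=L; k=np.linalg.solve(np.c_[t,-s],B-A); print("apex",A+k[0]*t)
E
```

```text
[ 0.4805405  -0.02621492] [0.57355291 0.00868025] 20.5644198245531 0.0363145544451035
[ 0.58306897 -0.09372891] [0.58062338 0.00441341] 91.42744901191674 0.034055055724944515
apex [0.58045255 0.01126876]
```

The cup centre is 36 and 34 mm from the two leg edges (nominal 36, and within measuring error), so it is seated against both. Now I'll go up and over to the far side of the head.

```bash
python3 -m jog '[{"x":0,"y":0,"z":-30,"rx":0,"ry":0,"rz":0,"grip":0.53},{"x":0,"y":0,"z":-30,"rx":0,"ry":0,"rz":-6.5,"grip":0.53},{"x":0,"y":0,"z":-30,"rx":0,"ry":0,"rz":-6.5,"grip":0.53},{"x":0,"y":0,"z":-30,"rx":0,"ry":0,"rz":0,"grip":0.53},{"x":0,"y":0,"z":0,"rx":0,"ry":0,"rz":0,"grip":0.53}]'
python3 -m jog '[{"x":-9,"y":-32,"z":0,"rx":0,"ry":0,"rz":0,"grip":0.53},{"x":-9,"y":-32,"z":0,"rx":0,"ry":0,"rz":0,"grip":0.53},{"x":-9,"y":-32,"z":0,"rx":0,"ry":0,"rz":0,"grip":0.53},{"x":-9,"y":-32,"z":0,"rx":0,"ry":0,"rz":0,"grip":0.53},{"x":-9,"y":-32,"z":0,"rx":0,"ry":0,"rz":0,"grip":0.53},{"x":-9,"y":-32,"z":0,"rx":0,"ry":0,"rz":0,"grip":0.53},{"x":-9,"y":-32,"z":0,"rx":0,"ry":0,"rz":0,"grip":0.53},{"x":-9,"y":-32,"z":0,"rx":0,"ry":0,"rz":0,"grip":0.53}]'
python3 - <<'E'
from h import *
d=read_camera("wrist"); cv2.imwrite("pics/wrist9.png",d["frame"][:,:,::-1]); print(proj(d,[.4986,.0945,.17]))
d=read_camera("scene"); cv2.imwrite("pics/scene9.png",d["frame"][:,:,::-1])
E
```

```text
time: 10.63
eef_pos: [0.5087, -0.1065, 0.4051]
tcp_rot: [0.987, -0.158, 0.004, 0.001]
contact_force: [0.4, -0.3, 0.2]
opening: 0.473
time: 11.3
eef_pos: [0.5184, 0.1612, 0.3971]
tcp_rot: [0.987, -0.158, -0.002, 0.0]
contact_force: [0.3, -0.3, 0.5]
opening: 0.467
[321.26673476 380.67685747]
```

View pics/wrist9.png

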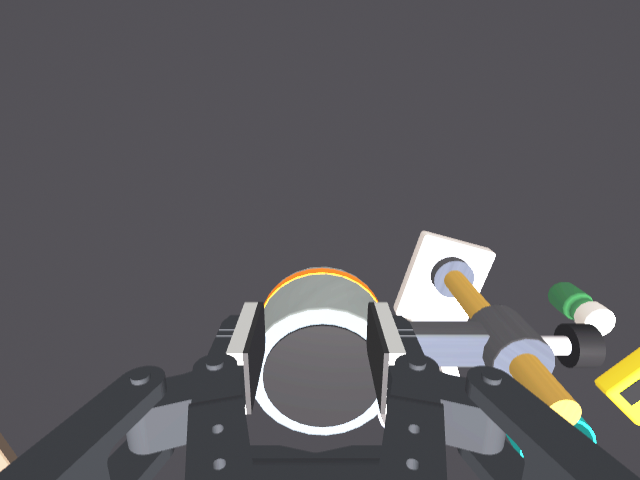

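View pics/scene9.png

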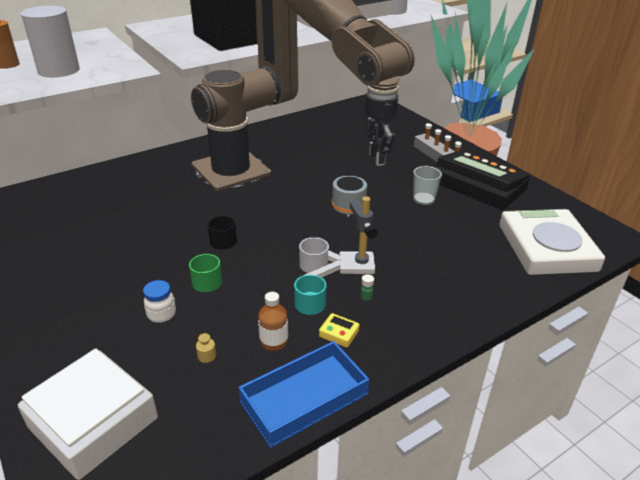

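The wrist view shows the head centred at (322,375), straight ahead of the gap, with the bar and post to its right at (520,350). The cup is seated in the scene view at (313,256). I'll descend behind the head.

```bash
python3 -m jog '[{"x":0,"y":0,"z":20,"rx":0,"ry":0,"rz":0,"grip":0.53},{"x":0,"y":0,"z":20,"rx":0,"ry":0,"rz":0,"grip":0.53},{"x":0,"y":0,"z":20,"rx":0,"ry":0,"rz":0,"grip":0.53},{"x":0,"y":0,"z":20,"rx":0,"ry":0,"rz":0,"grip":0.53},{"x":0,"y":0,"z":15,"rx":0,"ry":0,"rz":0,"grip":0.53},{"x":0,"y":0,"z":10,"rx":0,"ry":0,"rz":0,"grip":0.53},{"x":0,"y":0,"z":0,"rx":0,"ry":0,"rz":0,"grip":0.53}]'
python3 -m jog '[{"x":0,"y":3,"z":0,"rx":0,"ry":0,"rz":0,"grip":0.53},{"x":0,"y":3,"z":0,"rx":0,"ry":0,"rz":0,"grip":0.53},{"x":0,"y":3,"z":0,"rx":0,"ry":0,"rz":0,"grip":0.53},{"x":0,"y":3,"z":0,"rx":0,"ry":0,"rz":0,"grip":0.53}]'
python3 - <<'E'
from h import *
d=read_camera("wrist"); cv2.imwrite("pics/wrist10.png",d["frame"][:,:,::-1])
E
```

```text
time: 11.98
eef_pos: [0.5177, 0.159, 0.2905]
tcp_rot: [0.987, -0.158, -0.004, 0.001]
contact_force: [-0.1, 0.5, 0.4]
opening: 0.467
time: 12.32
eef_pos: [0.5155, 0.1481, 0.296]
tcp_rot: [0.987, -0.158, 0.001, -0.0]
contact_force: [0.1, -0.3, 1.0]
opening: 0.471
```

View pics/wrist10.png

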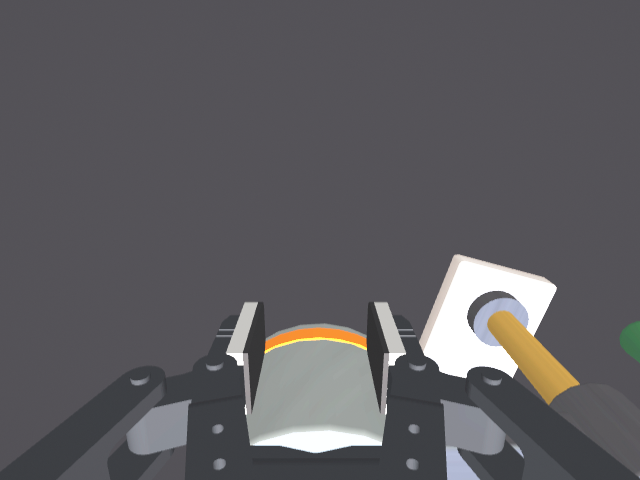

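```bash
python3 -m jog '[{"x":0,"y":3,"z":0.5,"rx":0,"ry":0,"rz":0,"grip":0.53},{"x":0,"y":3,"z":0.5,"rx":0,"ry":0,"rz":0,"grip":0.53}]'
python3 -m jog '[{"x":-1.96,"y":4.8,"z":0,"rx":0,"ry":0,"rz":-2.3,"grip":0.53},{"x":-1.96,"y":4.8,"z":0,"rx":0,"ry":0,"rz":-2.3,"grip":0.53},{"x":-1.96,"y":4.8,"z":0,"rx":0,"ry":0,"rz":-2.3,"grip":0.53},{"x":-1.96,"y":4.8,"z":0,"rx":0,"ry":0,"rz":-2.3,"grip":0.53},{"x":-1.96,"y":4.8,"z":0,"rx":0,"ry":0,"rz":-2.3,"grip":0.53},{"x":-1.96,"y":4.8,"z":0,"rx":0,"ry":0,"rz":-2.3,"grip":0.53},{"x":-1.96,"y":4.8,"z":0,"rx":0,"ry":0,"rz":-2.3,"grip":0.53},{"x":-1.96,"y":4.8,"z":0,"rx":0,"ry":0,"rz":-2.3,"grip":0.53}]'
python3 - <<'E'
from h import *
d=read_camera("wrist"); cv2.imwrite("pics/wrist11.png",d["frame"][:,:,::-1])
d=read_camera("top"); crop(d,"top11.png",230,140,430,290,4)
E
```

```text
time: 12.53
eef_pos: [0.5136, 0.1427, 0.2945]
tcp_rot: [0.988, -0.158, 0.001, -0.001]
contact_force: [1.0, 0.8, 0.7]
opening: 0.466
time: 13.2
eef_pos: [0.4914, 0.1077, 0.2942]
tcp_rot: [1.0, 0.003, 0.001, -0.0]
contact_force: [1.5, 0.7, -0.5]
opening: 0.472
```

View pics/wrist11.png

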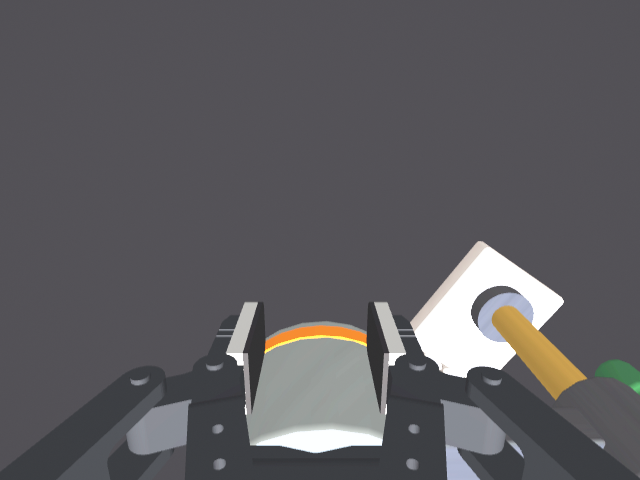

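View pics/top11.png

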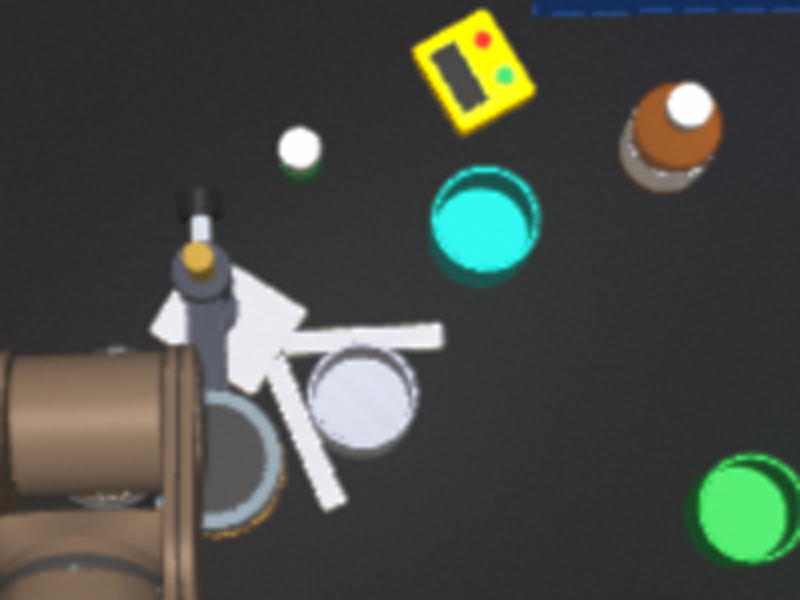

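The head is cradled, with its band at (320,330) unchanged in the wrist view, and it is turning with the tool. In the top crop its rim is now at about (220,460). The cup is still seated at (362,398).

```bash
python3 -m jog '[{"x":-1.96,"y":4.8,"z":0,"rx":0,"ry":0,"rz":-2.3,"grip":0.53},{"x":-1.96,"y":4.8,"z":0,"rx":0,"ry":0,"rz":-2.3,"grip":0.53},{"x":-1.96,"y":4.8,"z":0,"rx":0,"ry":0,"rz":-2.3,"grip":0.53},{"x":-1.96,"y":4.8,"z":0,"rx":0,"ry":0,"rz":-2.3,"grip":0.53},{"x":-1.96,"y":4.8,"z":0,"rx":0,"ry":0,"rz":-2.3,"grip":0.53},{"x":-1.96,"y":4.8,"z":0,"rx":0,"ry":0,"rz":-2.3,"grip":0.53},{"x":-1.96,"y":4.8,"z":0,"rx":0,"ry":0,"rz":-2.3,"grip":0.53},{"x":-1.96,"y":4.8,"z":0,"rx":0,"ry":0,"rz":-2.3,"grip":0.53}]'
python3 -m jog '[{"x":-1.96,"y":4.8,"z":0,"rx":0,"ry":0,"rz":-2.3,"grip":0.53},{"x":-1.96,"y":4.8,"z":0,"rx":0,"ry":0,"rz":-2.3,"grip":0.53},{"x":-1.96,"y":4.8,"z":0,"rx":0,"ry":0,"rz":-2.3,"grip":0.53},{"x":-1.96,"y":4.8,"z":0,"rx":0,"ry":0,"rz":-2.3,"grip":0.53},{"x":-1.96,"y":4.8,"z":0,"rx":0,"ry":0,"rz":-2.3,"grip":0.53},{"x":-1.96,"y":4.8,"z":0,"rx":0,"ry":0,"rz":-2.3,"grip":0.53},{"x":-1.96,"y":4.8,"z":0,"rx":0,"ry":0,"rz":-2.3,"grip":0.53},{"x":-1.96,"y":4.8,"z":0,"rx":0,"ry":0,"rz":-2.3,"grip":0.53}]'
python3 - <<'E'
from h import *
d=read_camera("wrist"); cv2.imwrite("pics/wrist12.png",d["frame"][:,:,::-1])
d=read_camera("top"); crop(d,"top12.png",230,140,430,290,4)
E
```

```text
time: 13.97
eef_pos: [0.4814, 0.0678, 0.2939]
tcp_rot: [0.987, 0.163, 0.0, -0.0]
contact_force: [0.8, 2.3, 0.4]
opening: 0.465
time: 14.63
eef_pos: [0.4847, 0.0267, 0.2938]
tcp_rot: [0.948, 0.318, 0.0, -0.0]
contact_force: [0.3, 1.8, 0.1]
opening: 0.468
```

View pics/top12.png

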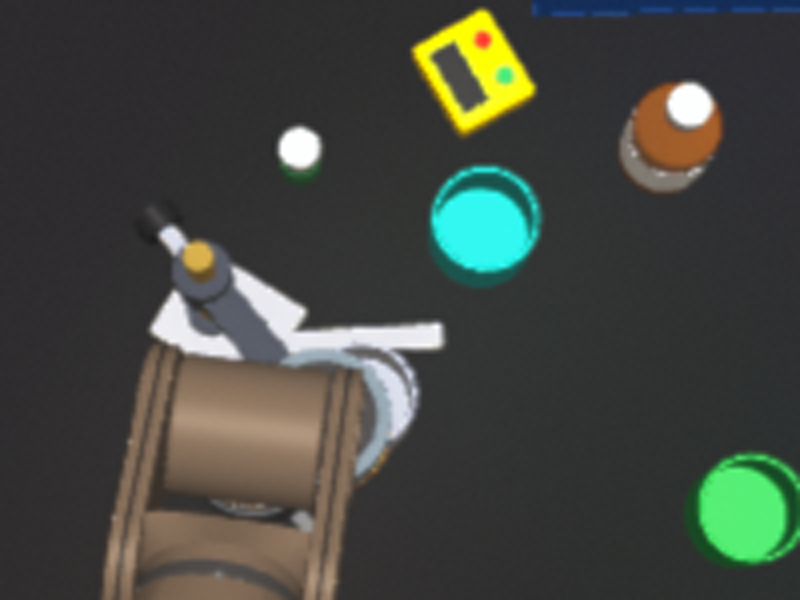

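View pics/wrist12.png

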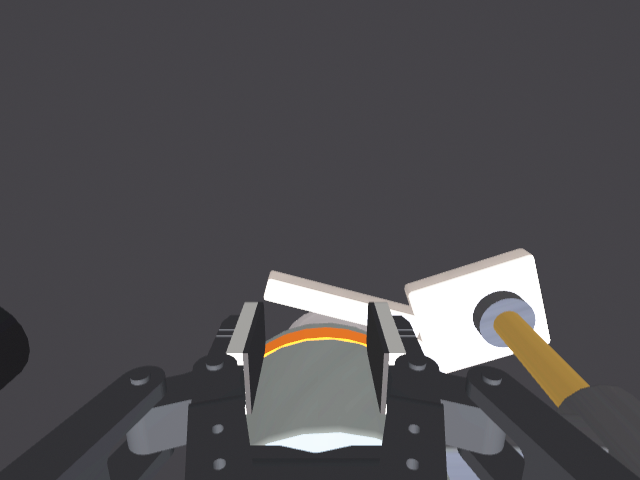

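The head is about 20° short of the seat, with a push force of about 2 N. Continuing, then slower.

```bash
python3 -m jog '[{"x":-1.96,"y":4.8,"z":0,"rx":0,"ry":0,"rz":-2.3,"grip":0.53},{"x":-1.96,"y":4.8,"z":0,"rx":0,"ry":0,"rz":-2.3,"grip":0.53},{"x":-1.96,"y":4.8,"z":0,"rx":0,"ry":0,"rz":-2.3,"grip":0.53},{"x":-1.96,"y":4.8,"z":0,"rx":0,"ry":0,"rz":-2.3,"grip":0.53},{"x":-1.96,"y":4.8,"z":0,"rx":0,"ry":0,"rz":-2.3,"grip":0.53},{"x":-1.96,"y":4.8,"z":0,"rx":0,"ry":0,"rz":-2.3,"grip":0.53}]'
python3 -m jog '[{"x":-0.8,"y":2,"z":0,"rx":0,"ry":0,"rz":-0.95,"grip":0.53},{"x":-0.8,"y":2,"z":0,"rx":0,"ry":0,"rz":-0.95,"grip":0.53}]'
python3 -m jog '[{"x":-0.8,"y":2,"z":0,"rx":0,"ry":0,"rz":-0.95,"grip":0.53}]'
python3 -m jog '[{"x":-0.8,"y":2,"z":0,"rx":0,"ry":0,"rz":-0.95,"grip":0.53}]'
```

```text
time: 15.23
eef_pos: [0.4955, -0.0021, 0.2936]
tcp_rot: [0.903, 0.43, -0.0, -0.001]
contact_force: [-0.0, 0.5, 0.7]
opening: 0.47
time: 15.4
eef_pos: [0.4976, -0.006, 0.2936]
tcp_rot: [0.896, 0.444, -0.0, -0.0]
contact_force: [-0.0, 0.9, 0.5]
opening: 0.474
time: 15.48
eef_pos: [0.4987, -0.0079, 0.2937]
tcp_rot: [0.892, 0.452, -0.0, -0.0]
contact_force: [-1.1, 1.1, 0.1]
opening: 0.469
time: 15.57
eef_pos: [0.4999, -0.0098, 0.2937]
tcp_rot: [0.888, 0.46, -0.0, -0.0]
contact_force: [-0.1, 0.5, 0.6]
opening: 0.468
```

```bash
python3 -m jog '[{"x":-0.6,"y":1.5,"z":0,"rx":0,"ry":0,"rz":-0.7,"grip":0.53}]'
python3 -m jog '[{"x":-0.6,"y":1.5,"z":0,"rx":0,"ry":0,"rz":-0.7,"grip":0.53}]'
python3 -m jog '[{"x":0,"y":1,"z":0,"rx":0,"ry":0,"rz":0,"grip":0.53}]'
python3 -m jog '[{"x":0,"y":1,"z":0,"rx":0,"ry":0,"rz":0,"grip":0.53}]'
```

```text
time: 15.65
eef_pos: [0.5008, -0.0112, 0.2937]
tcp_rot: [0.885, 0.465, -0.0, -0.0]
contact_force: [-1.1, 1.1, 0.8]
opening: 0.47
time: 15.73
eef_pos: [0.5017, -0.0126, 0.2937]
tcp_rot: [0.882, 0.47, -0.0, -0.0]
contact_force: [-1.0, 0.7, 0.2]
opening: 0.469
time: 15.82
eef_pos: [0.5025, -0.0133, 0.2937]
tcp_rot: [0.883, 0.47, -0.0, -0.0]
contact_force: [-0.6, 0.8, 0.8]
opening: 0.468
time: 15.9
eef_pos: [0.5033, -0.0138, 0.2936]
tcp_rot: [0.883, 0.47, -0.0, -0.0]
contact_force: [-0.1, -0.0, 0.2]
opening: 0.47
```

```bash
python3 -m jog '[{"x":0,"y":1,"z":0,"rx":0,"ry":0,"rz":0,"grip":0.53}]'
python3 -m jog '[{"x":0,"y":1,"z":0,"rx":0,"ry":0,"rz":0,"grip":0.53}]'
python3 -m jog '[{"x":0,"y":1,"z":0,"rx":0,"ry":0,"rz":0,"grip":0.53}]'
python3 - <<'E'
from h import *
d=read_camera("wrist"); cv2.imwrite("pics/wrist13.png",d["frame"][:,:,::-1])
d=read_camera("top"); crop(d,"top13.png",230,140,430,290,4)
E
```

```text
time: 15.98
eef_pos: [0.5042, -0.0143, 0.2936]
tcp_rot: [0.883, 0.47, -0.0, -0.0]
contact_force: [-2.4, 2.4, 0.8]
opening: 0.471
time: 16.07
eef_pos: [0.5047, -0.0146, 0.2935]
tcp_rot: [0.883, 0.47, -0.001, -0.001]
contact_force: [-4.9, 4.3, 2.4]
opening: 0.467
time: 16.15
eef_pos: [0.5052, -0.0147, 0.2934]
tcp_rot: [0.883, 0.47, -0.001, -0.002]
contact_force: [-6.8, 5.6, 4.1]
opening: 0.474
```

View pics/top13.png

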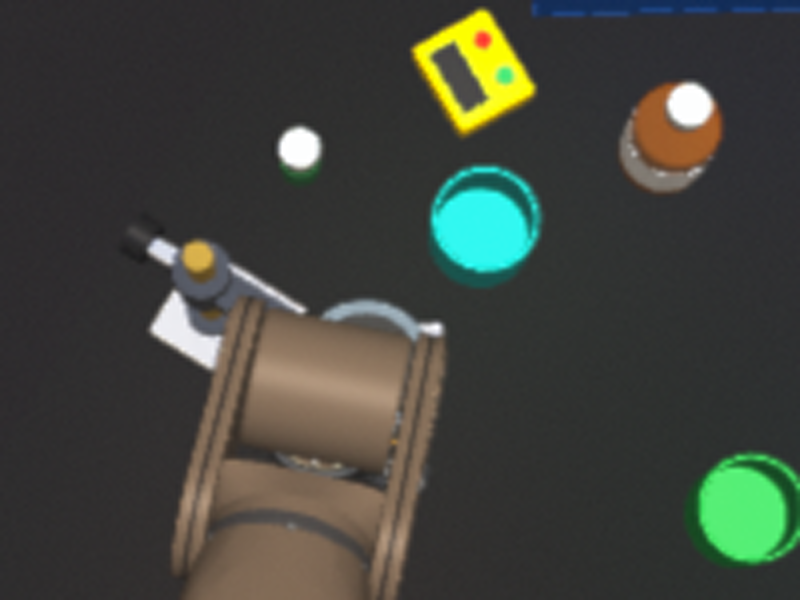

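View pics/wrist13.png

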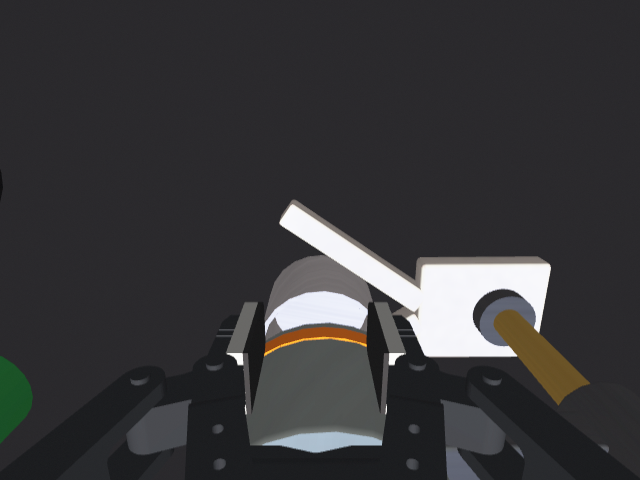

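The force climbs from about 0 to 9 N with little further movement, so the head is at its stop. I'll retreat straight back, rise and check.

```bash
python3 -m jog '[{"x":0,"y":-2,"z":0,"rx":0,"ry":0,"rz":0,"grip":0.53},{"x":0,"y":-3,"z":0,"rx":0,"ry":0,"rz":0,"grip":0.53},{"x":0,"y":-8,"z":0,"rx":0,"ry":0,"rz":0,"grip":0.53},{"x":0,"y":-12,"z":0,"rx":0,"ry":0,"rz":0,"grip":0.53},{"x":0,"y":-12,"z":-10,"rx":0,"ry":0,"rz":0,"grip":0.53},{"x":0,"y":-15,"z":-30,"rx":0,"ry":0,"rz":0,"grip":0.53},{"x":0,"y":-15,"z":-40,"rx":0,"ry":0,"rz":0,"grip":0.53},{"x":-10,"y":-20,"z":-40,"rx":0,"ry":0,"rz":0,"grip":0.53}]'
python3 -m jog '[{"x":-30,"y":-25,"z":0,"rx":0,"ry":0,"rz":0,"grip":0.53},{"x":-30,"y":-25,"z":0,"rx":0,"ry":0,"rz":0,"grip":0.53},{"x":0,"y":-20,"z":0,"rx":0,"ry":0,"rz":0,"grip":0.53},{"x":0,"y":-20,"z":0,"rx":0,"ry":0,"rz":0,"grip":0.53},{"x":0,"y":0,"z":0,"rx":0,"ry":0,"rz":0,"grip":0.53},{"x":0,"y":0,"z":0,"rx":0,"ry":0,"rz":0,"grip":0.53}]'
python3 - <<'E'
from h import *
d=read_camera("scene"); crop(d,"sc14.png",140,130,440,350,2.6)
d=read_camera("top"); cv2.imwrite("pics/top14.png",d["frame"][:,:,::-1]);crop(d,"top14c.png",230,140,430,290,4)
E
```

```text
time: 16.92
eef_pos: [0.4293, 0.0254, 0.4098]
tcp_rot: [0.883, 0.47, -0.0, -0.0]
contact_force: [1.5, -0.8, 1.0]
opening: 0.472
time: 17.42
eef_pos: [0.3214, 0.0253, 0.409]
tcp_rot: [0.882, 0.47, 0.001, 0.001]
contact_force: [0.6, 0.8, -0.0]
opening: 0.47
```

View pics/top14c.png

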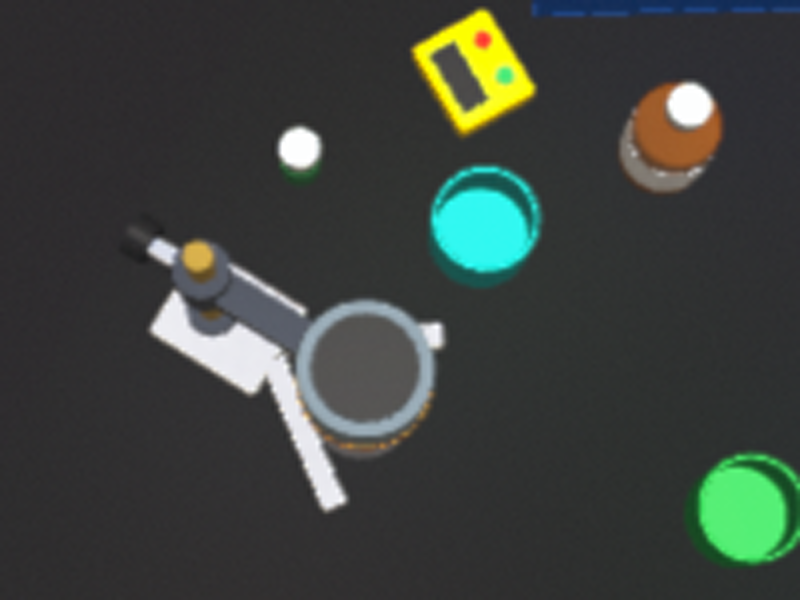

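View pics/sc14.png

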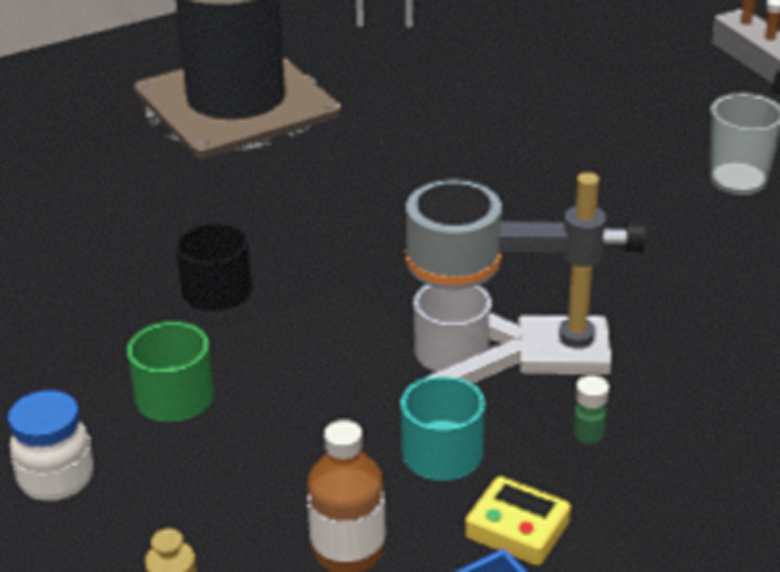

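```bash
python3 - <<'E'
from h import *
d=read_camera("top"); h=pt(d,230+365/4,140+368/4,.17); p=np.array([.612,.058]); v=h[:2]-p
print(h,np.hypot(*v),np.degrees(np.arctan2(v[1],v[0]))%360)
d0=cv2.imread("pics/top0.png"); dd=np.abs(d0.astype(int)-d["frame"][:,:,::-1]).max(2)>40
n,l,s,c=cv2.connectedComponentsWithStats(dd.astype(np.uint8))
for i in range(1,n):
    if s[i,4]>5 and s[i,1]<330: print(s[i],c[i].round())
print(get_state()["time"],get_state()["contact_force"])
E
```

```text
[ 0.54717145 -0.04293101  0.17      ] 0.1199575374651641 237.2871402752396
[281 194   7   8  42] [284. 197.]
[267 199   8   8  41] [270. 202.]
[288 208  51  46 825] [315. 229.]
[371 213  29  30 680] [385. 228.]
[248 214  37  59 721] [268. 248.]
[278 216   5   3   9] [280. 217.]
[ 211  302  115  178 8269] [270. 395.]
17.5667 [-0.25474211 -0.2138604  -0.34467755]
```

```bash
python3 -c "from plant import *; print(sign_off())"
```

```text
the job is handed in; nothing more can be done
None
```

The job is done and handed in at about 17.6 s. The steel cup is seated in the V, and the viscometer head is against its stop above it.

**Cup:** I slid it along the counter, cradled against two half-closed fingers and never gripped, until the push force rose straight back to about 11 N. Afterwards it stood upright, with its centre 36 mm and 34 mm from the two legs' inner edges. Touching both would be 36 mm, so the 2 mm shortfall on one side is about the size of the calibration error.

**Head:** I then pushed it round on its post until it met the stop at about 9 N, and backed off. It stayed at 237.3° from the post. I had measured the V's middle line at 237.3° in the first top view and about 236° in the wrist view. The head centre came out at (0.547, −0.043), against my estimates of (0.545 to 0.547, −0.041 to −0.043) for the seat.

**Other things:** Comparing the top view before and after showed changes only at the cup, the head with its bar and knob, and the arm. The bystanders and look-alikes had not moved. The force reading was near zero before hand-in, with the arm clear of everything.

No checks failed. My first two move commands were refused for their format and moved nothing.

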